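# Disinfect the forceps at the spray station

### The arm

A 7-joint arm with a two-finger parallel gripper is mounted at the origin on a cart in front of the work surface, level with it; the furniture and walls round the work are solid. World frame = base frame: x ahead of the robot, y to its left, z up, the work surface at z = 0. Lengths are in m, angles in rad, forces in N, time in s.
With the tool pointing down it reaches from about 0.425 to 0.875 m from the base axis. Payload 4.7 kg.
Tool frame: the origin (TCP) lies midway between the tips of the shut fingers; the grasp point (between the pads) lies 19 mm behind it; z points along the fingers, y is the direction in which the jaws open and shut (so a half turn about z gives the same grasp; the last joint's range is limited). The gripper opens to 87 mm and grips with 3 to 60 N. Pads are 19 mm wide; open, the fingers measure 117 mm over their backs; the gripper's body (75 mm by 190 mm) begins 51 mm behind the grasp point.
Start: joints at [0.014, 0.321, -0.07, 1.45, 0.023, 1.371, -0.057], TCP at [0.65, -0, 0.223] pointing down, gripper open.
Joint ranges: [-2.86, 2.86], [-0.3, 2.09], [-1.38, 1.24], [0.06, 2.45], [-1.56, 4.7], [0.09, 2.05], [-2.69, 2.69]. Speed limits (rad/s): [2.57, 2.57, 3.14, 3.14, 3.14, 3.14, 3.14].

### API

Orientations are given as a rotation vector (axis times angle).
In Python, from rig import robot gives the robot as it stands.
- The arm moves only by the tool jog_arm, never from a script. Its argument "series" is a list of rows, each a list of 7 numbers: the opening, from 0 (shut) to 1 (fully open), then the shift along the tool's x, y, z in m, then the turn, a rotation vector about the tool's x, y, z in rad. A call has 1 to 10 rows; each row shifts and turns the pose as measured when the row begins, along the tool's axes as they then stand; what a row does not reach is not made up. A row lasts 1/12 s, in which the tool goes at most 41.7 mm and 7.16 degrees, less where a joint would pass 70% of its speed; a pose out of reach is approached as far as the arm can. A call is refused whole if a number of a shift passes 0.0417 or a number of a turn 0.125, either way. A call with a gripper value outside its range is refused whole. The fingers move at their own pace and stop on an object; "grip_force" is the grip in N (left out, the last holds). Time passes only in rows, so rows that do not move let the fingers close. It gives the time, the measured TCP pose, the force and the opening at its end, in the units of the state.
- robot.state(): the state, without advancing time (a new reading comes with each control period).
- robot.get_image(name): name is "scene" or "side" or "wrist"; returns the picture (420x560x3 uint8, red, green, blue); there is no depth.
- robot.calibration(name): a dict with "camera_matrix" (3x3 intrinsics, pixels), "extrinsics" (4x4, takes a point from world to camera coordinates). Camera axes: x right, y down, z forward; pixel columns grow to the right and rows downward; lengths in m; the calibration is good to about 2 mm. The wrist camera is an equidistant fisheye: a pixel r from the principal point sees the ray r / f radians off the axis. A picture is of the moment at which its call begins: read the wrist's pose just before it. calibration takes no time and is no camera call; for the wrist camera it gives the pose at the moment of the call.
- robot.sign_off(): hands the job in, once; it reports no verdict.
The state is a dict: "time": time; "qpos": joint angles; "joint_vel": joint speeds; "effort": joint torques, N m; "ee_pos": TCP position; "ee_rot": TCP orientation; "ft_force": force on the tool from outside, world axes, zero at the start; "ft_torque": the same for the moment, N m; "grip_width": finger opening in m.
Only numpy, scipy, OpenCV 4.12 (cv2) and the standard library are available. Lean on these libraries where they do the work, as an engineer would, in place of code of your own. Each camera call takes 0.05 s, during which the arm holds its last target. There are 200 camera calls.

### The job

Lay the forceps flat in the steel tray of the spray station, wholly inside its rim, and let go of them. Only then press the blue cap of the leaning spray can fully down along the can, gently and without forcing it (it stops after a few millimetres), keep it down for about half a second and let it spring back up. Leave the yellow cap alone, leave the forceps lying in the tray, and do not shove the small blue-capped vial or the green-capped dropper bottle about.

Things in the scene. Friction and masses are not known exactly. Their poses are not given: they have to be found in the camera images.
- station: Fixed spray station: grey base plate 335 x 200 x 8 mm, with a shallow steel tray toward the robot and two leaning spray cans behind it; origin on the desk under the centre of the tray; +x points from the tray to the cans, +y left, z up. Its yaw varies.
- tray (a point): Centre of the tray's inner floor, 12 mm above the desk, axes as the station's. The tray is open at the top, inside 122 mm (x) by 172 mm (y), walls 4 mm thick, rim 12 mm above the inner floor.
- forceps: Light metal forceps lying on the desk, 19 x 128 x 10 mm; long along its y axis, z up; origin at the centre of the underside. Take it across its width (x) at the middle, which is up to 19 mm wide. About 20 g.
- forceps_end_a (a point): Point 6 mm in from the +y end of the forceps, at mid thickness.
- forceps_end_b (a point): Point 6 mm in from the -y end of the forceps, at mid thickness.
- blue_holder: Fixed dark steel clamp foot, 75 x 70 mm, of the white spray can (45 mm diameter) with blue band and blue cap; axes as the station's; origin: centre of its underside, 8 mm above the desk. The can leans 0.436 rad (25 degrees) from vertical toward -x: its axis, up, is (-0.422, 0, 0.906) here, from the point 35 mm above the origin. Left and right holder swap between starts.
- yellow_holder: Fixed dark steel clamp foot, 75 x 70 mm, of the white spray can (45 mm diameter) with yellow band and yellow cap; axes as the station's; origin: centre of its underside, 8 mm above the desk. The can leans 0.436 rad (25 degrees) from vertical toward -x: its axis, up, is (-0.422, 0, 0.906) here, from the point 35 mm above the origin. Left and right holder swap between starts.
- blue_crown (a point): Centre of the blue cap's flat crown if its can stood at middle height, 168 mm up the can's axis; fixed to the holder, axes as the holder's (not tilted). Each can is clamped firmly at its own unknown height, so the real crown lies up to 10 mm higher or lower along the leaning axis: find it by touch or sight.
- yellow_crown (a point): Centre of the yellow cap's flat crown if its can stood at middle height, 168 mm up the can's axis; fixed to the holder, axes as the holder's (not tilted). Each can is clamped firmly at its own unknown height, so the real crown lies up to 10 mm higher or lower along the leaning axis: find it by touch or sight.
- blue_cap (a joint): Press travel of the blue spray cap along its can's axis: 0 up, 0.006 m fully down. A round flat-topped button, 25 mm diameter, 19 mm tall, with a small nozzle toward the tray. The spring takes 4 N to start moving and 10 N at the stop; over 30 N would bend it. The two caps stand 100 mm apart.
- yellow_cap (a joint): Press travel of the yellow spray cap along its can's axis: 0 up, 0.006 m fully down. A round flat-topped button, 25 mm diameter, 19 mm tall, with a small nozzle toward the tray. The spring takes 4 N to start moving and 10 N at the stop; over 30 N would bend it. The two caps stand 100 mm apart. To be left alone.
- vial: Small glass vial with a blue cap, 14 mm diameter, 42 mm tall, standing loose on the desk at the left; origin at the centre of its underside. A bystander.
- dropper: White plastic dropper bottle with a green cap, 33 mm diameter, 80 mm tall, standing loose at the right; origin at the centre of its underside. A bystander.

How it is judged:
By the outcome, as a careful person would: the job done as asked, in the order asked, and still so for the second after the job is handed in, with the robot touching nothing.
It also fails if it takes over 48 s, if anything falls off the work surface, if the arm or the gripper's body presses on something with over 40 N, if the wrist force passes 120 N, or if a joint passes its speed limit or range.

## Working session

There is one attempt and no reset: what is moved stays moved. The work goes in short steps, Python scripts to look and compute and a tool call to move; the robot and the scene stay as the last step left them, time stands still between calls to the robot, and variables do not carry over. Pictures are saved under pics/ and viewed, about 8 in all and at most 12, crops included, and the job is handed in when it is done.

Besides the shell and the picture viewer there is one more tool, called after ">>>" by a JSON object that holds its "op" and its "data", one argument or row to a line. jog_arm: Moves the arm, as the interface text tells. Its arguments: {"type":"object","properties":{"series":{"type":"array"},"grip_force":{"type":"number"}},"required":["series"]}

```bash
mkdir -p pics
python3 - <<'E'
from rig import robot
import cv2,numpy as np
s=robot.state();print({k:np.round(v,3).tolist() for k,v in s.items()})
ims=[]
for n in ("scene","side","wrist"):
    c=robot.calibration(n);print(n,np.round(c["camera_matrix"],1).tolist(),np.round(c["extrinsics"],4).tolist())
    im=robot.get_image(n)[:,:,::-1];cv2.imwrite(f"pics/{n}0.png",im)
E
```

```text
{'time': 0.0, 'qpos': [0.014, 0.322, -0.07, 1.452, 0.023, 1.371, -0.057], 'joint_vel': [0.003, 0.001, 0.001, 0.001, -0.0, 0.001, -0.001], 'effort': [-0.0, -49.128, -0.404, -31.253, -0.064, 0.044, 0.0], 'ee_pos': [0.649, -0.0, 0.221], 'ee_rot': [-2.221, -2.22, 0.002], 'ft_force': [0.142, -0.263, -0.303], 'ft_torque': [0.014, -0.011, 0.006], 'grip_width': 0.087}
scene [[434.9, 0.0, 280.1], [0.0, 434.9, 213.2], [0.0, 0.0, 1.0]] [[0.5589, -0.829, 0.0212, -0.3408], [-0.4634, -0.3334, -0.821, 0.3485], [0.6877, 0.4491, -0.5705, 0.9062], [0.0, 0.0, 0.0, 1.0]]
side [[484.8, 0.0, 277.0], [0.0, 484.8, 208.4], [0.0, 0.0, 1.0]] [[0.8631, -0.505, 0.01, -0.4558], [-0.3353, -0.5877, -0.7363, 0.2459], [0.3777, 0.6321, -0.6766, 1.4619], [0.0, 0.0, 0.0, 1.0]]
wrist [[325.2, 0.0, 284.1], [0.0, 325.2, 206.4], [0.0, 0.0, 1.0]] [[1.0, -0.0008, -0.0029, -0.6488], [0.0001, -0.9602, 0.2794, -0.0323], [-0.003, -0.2794, -0.9602, 0.3908], [0.0, 0.0, 0.0, 1.0]]
```

View pics/scene0.png

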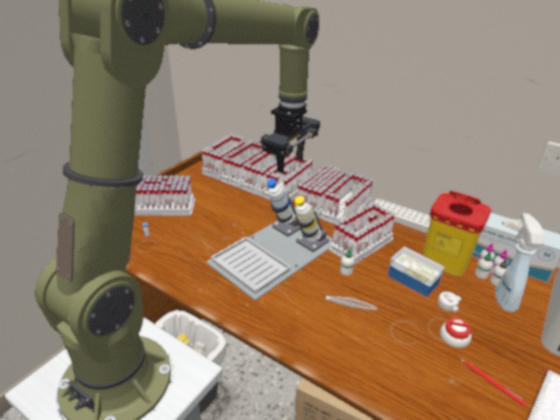

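View pics/side0.png

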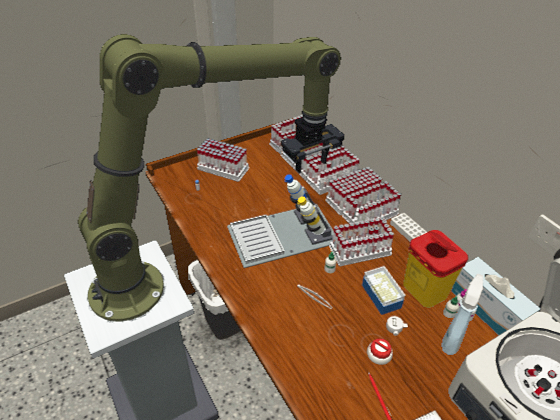

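View pics/wrist0.png

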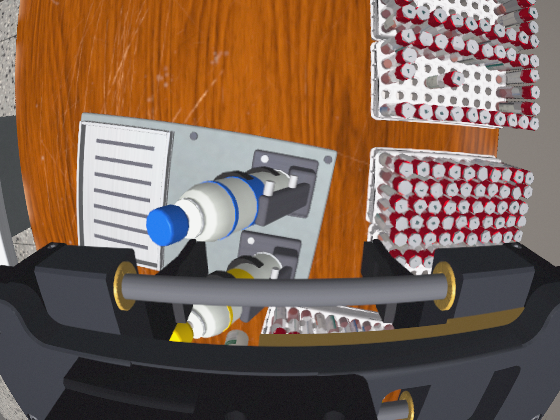

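Scene/side: the forceps are at scene (351,303) and side (315,296), and the tray is at scene (250,265). The blue can is the left one, with its cap at scene (272,184), side (290,180) and wrist (166,225). The wrist view shows plate corners at (82,115) and (336,152).

```bash
cat > h.py <<'E'
import numpy as np,cv2
from rig import robot
def ray(cal,px,fish=False):
    K=np.array(cal["camera_matrix"]);E=np.array(cal["extrinsics"]);R,t=E[:3,:3],E[:3,3]
    d=np.array([(px[0]-K[0,2])/K[0,0],(px[1]-K[1,2])/K[1,1],1.])
    if fish:
        r=np.hypot(d[0],d[1]);d=np.array([d[0]/r*np.sin(r),d[1]/r*np.sin(r),np.cos(r)]) if r>0 else d
    return -R.T@t,R.T@d/np.linalg.norm(d)
def plane(cal,px,z,fish=False):
    o,d=ray(cal,px,fish);return o+d*(z-o[2])/d[2]
def tri(rays):
    A=sum(np.eye(3)-np.outer(d,d) for o,d in rays);b=sum((np.eye(3)-np.outer(d,d))@o for o,d in rays)
    p=np.linalg.solve(A,b);return p,[np.linalg.norm(np.cross(p-o,d)) for o,d in rays]
E
python3 - <<'E'
from h import *
C={n:robot.calibration(n) for n in("scene","side","wrist")}
I={n:cv2.imread(f"pics/{n}0.png") for n in C}
for n,(x0,y0,x1,y1) in {"scene":(318,285,385,322),"side":(285,275,345,318)}.items():
    hsv=cv2.cvtColor(I[n],cv2.COLOR_BGR2HSV)[y0:y1,x0:x1]
    m=((hsv[...,1]<110)&(hsv[...,2]>100)).astype(np.uint8)
    k,l,st,_=cv2.connectedComponentsWithStats(cv2.morphologyEx(m,cv2.MORPH_CLOSE,np.ones((3,3))));i=1+st[1:,4].argmax()
    ys,xs=np.where(l==i);P=np.array([plane(C[n],(x+x0,y+y0),.005)[:2] for x,y in zip(xs,ys)])
    (c,wh,a)=cv2.minAreaRect(P.astype(np.float32));b=cv2.boxPoints((c,wh,a))
    e=P-P.mean(0);v=np.linalg.svd(e,full_matrices=0)[2][0]
    print(n,"forceps n",len(P),"c",np.round(c,4),"size",np.round(wh,4),"mean",P.mean(0).round(4),"long yaw",np.degrees(np.arctan2(v[1],v[0])).round(1))
for col,(lo,hi) in {"blue":((105,150,60),(125,255,255)),"yellow":((22,170,120),(32,255,255))}.items():
    for n,(x0,y0,x1,y1) in {"scene":(262,172,322,212),"side":(280,170,322,212),"wrist":(140,195,200,345)}.items():
        m=cv2.inRange(cv2.cvtColor(I[n],cv2.COLOR_BGR2HSV)[y0:y1,x0:x1],lo,hi)
        k,l,st,ce=cv2.connectedComponentsWithStats(m)
        print(col,n,[(np.round(ce[i]+[x0,y0],1).tolist(),st[i].tolist()) for i in range(1,k) if st[i,4]>8])
for p in((82,115),(336,152)):print("plate",plane(C["wrist"],p,.008,1).round(4))
for p in((84,121),(171,131)):print("tray rim?",plane(C["wrist"],p,.024,1).round(4))
for n,s in("scene",8),("side",8):
    pass
a=I["scene"][170:300,200:390];b=I["side"][165:315,215:375]
cv2.imwrite("pics/z1.png",np.vstack([cv2.resize(a,(760,300)*1)if 0 else cv2.resize(a,None,fx=2.3,fy=2.3),cv2.resize(cv2.copyMakeBorder(b,0,0,0,30,0),(437,300))]))
E
```

```text
scene forceps n 371 c [ 0.4789 -0.3024] size [0.0314 0.1292] mean [ 0.478  -0.3033] long yaw -71.8
side forceps n 218 c [ 0.4794 -0.304 ] size [0.0252 0.1282] mean [ 0.4791 -0.3063] long yaw -71.3
blue scene [([271.2, 183.1], [6, 8, 7, 7, 42])]
blue side [([288.6, 178.2], [5, 5, 8, 7, 45])]
blue wrist [([166.8, 224.7], [6, 10, 43, 41, 1341])]
yellow scene [([298.7, 200.7], [33, 25, 9, 8, 59])]
yellow side [([301.5, 200.4], [17, 27, 9, 8, 53])]
yellow wrist [([181.9, 333.2], [29, 128, 24, 20, 355])]
plate [0.3854 0.0928 0.008 ]
plate [0.7093 0.0346 0.008 ]
tray rim? [0.3995 0.0842 0.024 ]
tray rim? [0.5201 0.0628 0.024 ]
```

View pics/z1.png

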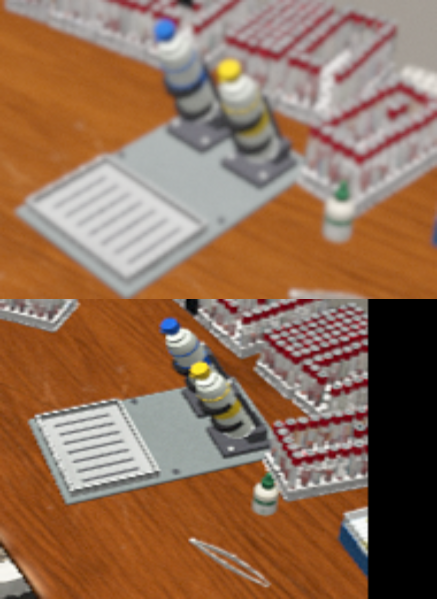

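Run:
```python
from h import *
C={n:robot.calibration(n) for n in("scene","side","wrist")}
r=lambda n,p:ray(C[n],p,n=="wrist")
for nm,ps in {"blue":[(271.2,183.1),(288.6,178.2),(166.8,224.7)],"yellow":[(298.7,200.7),(301.5,200.4)]}.items():
    print(nm,*tri([r(n,p) for n,p in zip(C,ps)]))
S={"scene":[(217.4,262.2),(246.5,238.3),(289,266.5),(254.3,289.6)],"side":[(230.7,223),(270.2,216),(283.3,258),(244,261)]}
for n in S:
    P=np.array([plane(C[n],p,.024)[:2] for p in S[n]])
    print(n,P.round(4).tolist(),"c",P.mean(0).round(4),"yaws",[np.degrees(np.arctan2(*(P[j]-P[i])[::-1])).round(1) for i,j in((0,1),(3,2),(1,2),(0,3))])
print("dropper",tri([r("scene",(347,255)),r("side",(330,258))]),"vial",plane(C["side"],(197,189),0))
```

```text
blue [0.57481495 0.01080933 0.19564451] [np.float64(0.00047761740557446513), np.float64(0.0006092950628352952), np.float64(0.0004294269104766346)]
yellow [ 0.56233203 -0.08720204  0.18186665] [np.float64(0.0006937669392041062), np.float64(0.0006937669392040911)]
scene [[0.3838, 0.0534], [0.5128, 0.0534], [0.4818, -0.1148], [0.3581, -0.0906]] c [ 0.4341 -0.0246] yaws [np.float64(-0.0), np.float64(-11.1), np.float64(-100.4), np.float64(-100.1)]
side [[0.3926, 0.08], [0.526, 0.0435], [0.4664, -0.1443], [0.3531, -0.0937]] c [ 0.4345 -0.0286] yaws [np.float64(-15.3), np.float64(-24.0), np.float64(-107.6), np.float64(-102.8)]
dropper (array([ 0.57679193, -0.23791158,  0.05682098]), [np.float64(0.002085138332038113), np.float64(0.0020851383320381256)]) vial [0.37390022 0.32821207 0.        ]
```

>>> {"op": "jog_arm", "data": {
  "series": [
    [1,0,0,-0.04,0,0,0],
    [0.6,-0.04,-0.02,-0.01,0,0,-0.11],
    [0.6,-0.04,-0.02,0,0,0,-0.11],
    [0.6,-0.04,-0.02,0,0,0,-0.1],
    [0.6,-0.04,-0.0,0,0,0,0],
    [0.6,-0.04,-0.0,0,0,0,0]
  ]
}}

```text
time: 0.65
ee_pos: [0.6316, -0.1859, 0.2704]
ee_rot: [-1.782, -2.575, -0.002]
ft_force: [1.1, 1.1, -0.3]
grip_width: 0.0617
```

```bash
cat >> h.py <<'E'
from scipy.spatial.transform import Rotation as Ro
def go(target,yaw=None,tilt=0.):
    """tool-axis shift to a world point; turn to: tilt about tool x after yaw (deg, of jaw axis)"""
    s=robot.state();R=Ro.from_rotvec(s["ee_rot"])
    print("shift",R.inv().apply(np.array(target)-s["ee_pos"]).round(4))
    if yaw is not None:
        T=Ro.from_euler("z",yaw,degrees=True)*Ro.from_rotvec(np.pi*np.array([1,1,0])/2**.5)*Ro.from_euler("x",tilt)
        print("turn",(R.inv()*T).as_rotvec().round(4))
    print("pos",np.round(s["ee_pos"],4),"F",np.round(s["ft_force"],1))
E
python3 -c "
from h import *
go([.479,-.3035,.12],18.5)"
```

```text
shift [-0.0577 -0.1835  0.1508]
turn [-0.005  -0.0089  0.0368]
pos [ 0.6316 -0.1859  0.2704] F [ 1.1  1.1 -0.3]
```

>>> {"op": "jog_arm", "data": {
  "series": [
    [0.6,-0.011,-0.036,0.005,-0.005,-0.009,0.035],
    [0.6,-0.011,-0.036,0.01,0,0,0],
    [0.6,-0.011,-0.036,0.02,0,0,0],
    [0.6,-0.011,-0.036,0.03,0,0,0],
    [0.6,-0.011,-0.036,0.035,0,0,0],
    [0.6,0,0,0.03,0,0,0],
    [0.6,0,0,0,0,0,0]
  ]
}}

```text
time: 1.23
ee_pos: [0.4838, -0.3043, 0.1403]
ee_rot: [-1.854, -2.528, 0.013]
ft_force: [-0.5, 1.0, -0.1]
grip_width: 0.0519
```

Run:
```python
from h import *
c=robot.calibration("wrist");im=robot.get_image("wrist")[:,:,::-1];cv2.imwrite("pics/w1.png",im)
go([.479,-.3035,.004],18.5);print(np.round(c["extrinsics"],4).tolist())
import json;json.dump({k:np.array(v).tolist() for k,v in c.items()},open("w1.json","w"))
```

```text
shift [ 0.0044 -0.0035  0.1393]
turn [-0.009   0.0027 -0.0179]
pos [ 0.4847 -0.3059  0.1433] F [-0.1 -0.2  1.5]
[[0.9539, 0.3, -0.0111, -0.3688], [0.2911, -0.9153, 0.2785, -0.4287], [0.0734, -0.2688, -0.9604, 0.1935], [0.0, 0.0, 0.0, 1.0]]
```

View pics/w1.png

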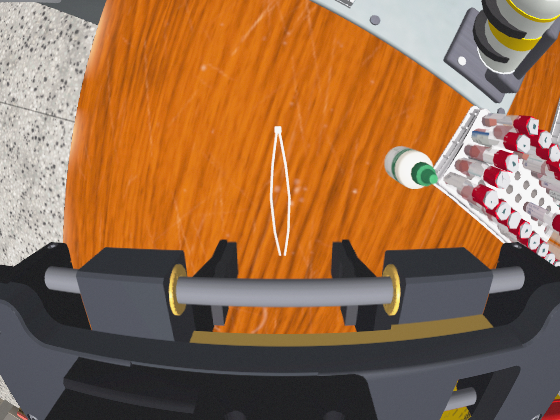

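The wrist view shows the forceps between (277,127) and (282,255), with the dropper clear at (410,168).

Run:
```python
from h import *
import json;c=json.load(open("w1.json"))
a,b=plane(c,(277,127),.008,1),plane(c,(282,256),.005,1)
print(a,b,np.linalg.norm(a-b),(a+b)/2,np.degrees(np.arctan2(*(a-b)[1::-1])))
m=(a+b)/2;go([m[0],m[1],.003],np.degrees(np.arctan2(*(a-b)[1::-1]))-90)
```

```text
[ 0.45659138 -0.24324781  0.008     ] [ 0.49852947 -0.36256009  0.005     ] 0.12650384629777497 [ 0.47756042 -0.30290395  0.0065    ] 109.36650138594993
shift [ 0.0054 -0.0047  0.1404]
turn [-0.009   0.0026 -0.0331]
pos [ 0.4847 -0.3059  0.1433] F [-0.1 -0.2  1.5]
```

>>> {"op": "jog_arm", "data": {
  "series": [
    [0.5,0.005,-0.0045,0.02,-0.009,0.003,-0.03],
    [0.5,0,0,0.035,0,0,0],
    [0.5,0,0,0.035,0,0,0],
    [0.5,0,0,0.02,0,0,0],
    [0.5,0,0,0,0,0,0],
    [0.5,0,0,0,0,0,0]
  ]
}}

```text
time: 1.78
ee_pos: [0.4931, -0.303, 0.0433]
ee_rot: [1.796, 2.553, 0.009]
ft_force: [1.0, 0.0, 1.3]
grip_width: 0.0436
```

```bash
python3 -c "
from h import *
go([.4776,-.303,.003],19)"
```

```text
shift [ 0.0058 -0.0153  0.04  ]
turn [0.0163 0.013  0.0132]
pos [ 0.4931 -0.303   0.0433] F [1.  0.  1.3]
```

>>> {"op": "jog_arm", "data": {
  "series": [
    [0.5,0.003,-0.008,0.008,0.008,0.006,0.007],
    [0.5,0.003,-0.007,0.008,0.008,0.006,0.006],
    [0.5,0,0,0,0,0,0],
    [0.5,0,0,0,0,0,0]
  ]
}}

```text
time: 2.12
ee_pos: [0.4819, -0.3034, 0.033]
ee_rot: [1.816, 2.552, 0.001]
ft_force: [-0.2, 0.0, -0.8]
grip_width: 0.0435
```

```bash
python3 -c "
from h import *
go([.4776,-.303,.003],19)"
```

```text
shift [ 0.002  -0.0042  0.0299]
turn [0.0063 0.0073 0.0022]
pos [ 0.4819 -0.3034  0.033 ] F [-0.2  0.  -0.8]
```

>>> {"op": "jog_arm", "data": {
  "series": [
    [0.5,0.002,-0.004,0.01,0.006,0.007,0.002],
    [0.5,0,-0.003,0.01,0,0,0],
    [0.5,0,-0.002,0.008,0,0,0],
    [0.5,0,0,0,0,0,0],
    [0.5,0,0,0,0,0,0]
  ]
}}

```text
time: 2.53
ee_pos: [0.4727, -0.3056, 0.0039]
ee_rot: [1.824, 2.555, 0.0]
ft_force: [-0.4, 0.7, 0.7]
grip_width: 0.0434
```

```bash
python3 -c "
from h import *
go([.4776,-.303,.003],19)"
```

```text
shift [0.0009 0.0055 0.0009]
turn [ 0.0017  0.002  -0.0008]
pos [ 0.4727 -0.3056  0.0039] F [-0.4  0.7  0.7]
```

>>> {"op": "jog_arm", "data": {
  "series": [
    [0.5,0.001,0.005,0.001,0,0,0],
    [0.3,0,0,0,0,0,0],
    [0,0,0,0,0,0,0],
    [0,0,0,0,0,0,0],
    [0,0,0,0,0,0,0],
    [0,0,0,0,0,0,0],
    [0,0,0,0,0,0,0],
    [0,0,0,0,0,0,0]
  ],
  "grip_force": 12
}}

```text
time: 3.2
ee_pos: [0.4783, -0.3027, 0.0031]
ee_rot: [1.823, 2.555, 0.001]
ft_force: [-0.0, 0.1, -0.3]
grip_width: 0.0176
```

>>> {"op": "jog_arm", "data": {
  "series": [
    [0,0,0,-0.03,0,0,0],
    [0,0,0,-0.03,0,0,0],
    [0,0.015,-0.01,-0.03,0,0,0.1],
    [0,0.02,-0.01,-0.015,0,0,0.1],
    [0,0.02,-0.005,0,0,0,0.1],
    [0,0.02,0,0,0,0,0.1],
    [0,0.02,0,0,0,0,0.08],
    [0,0,0,0,0,0,0],
    [0,0,0,0,0,0,0]
  ]
}}

```text
time: 3.95
ee_pos: [0.4409, -0.2136, 0.1139]
ee_rot: [2.404, 2.015, 0.003]
ft_force: [-0.5, -1.3, 0.5]
grip_width: 0.018
```

Run:
```python
from h import *
c=robot.calibration("wrist");im=robot.get_image("wrist")[:,:,::-1];cv2.imwrite("pics/w2.png",im)
go([.444,-.014,.12],-10.5);print(robot.state()["grip_width"])
import json;json.dump({k:np.array(v).tolist() for k,v in c.items()},open("w2.json","w"))
```

```text
shift [ 0.1967 -0.0318 -0.0065]
turn [0.0047 0.0006 0.0077]
pos [ 0.441  -0.2133  0.1137] F [ 1.   1.  -0.8]
0.017675778642971332
```

View pics/w2.png

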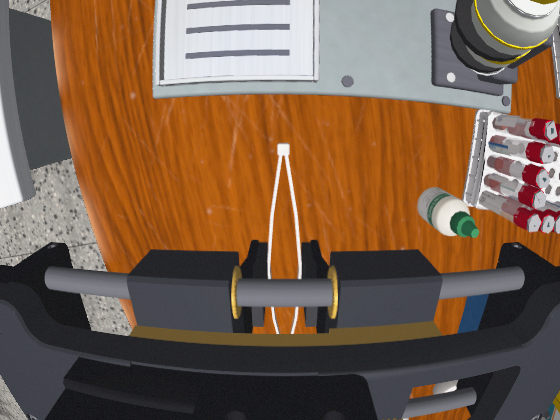

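The forceps are held straight, with the hinge end at (283,149). The tray's near (−y) rim corners are at about (161,83) and (318,80), and the plate corner is at (153,96).

Run:
```python
from h import *
import json;c=json.load(open("w2.json"))
w=json.load(open("w1.json"))
a,b=plane(c,(161,83),.024,1)[:2],plane(c,(318,81),.024,1)[:2]
p=plane(c,(153,96),.008,1)[:2]
q=plane(c,(505,107),.008,1)[:2]
print(a,b,"len",np.linalg.norm(b-a),"yaw",np.degrees(np.arctan2(*(b-a)[::-1])),"plate",p,q,np.degrees(np.arctan2(*(q-p)[::-1])),np.linalg.norm(q-p))
y=np.radians(-10.4);u=np.array([np.cos(y),np.sin(y)]);v=np.array([-u[1],u[0]])
print("centre from -y side",(a+b)/2+.09*v,"from plate width",((p+np.array([.3854,.0928]))/2),np.linalg.norm(p-[.3854,.0928]))
print("centre from +y",np.array([.4598,.0735])-.09*v)
e=plane(c,(283,149),.11,1);print("forceps end rel tcp",e-robot.state()["ee_pos"])
```

```text
[ 0.3636984  -0.09168995] [ 0.48441435 -0.11602153] len 0.1231436865290105 yaw -11.39588614086372 plate [ 0.34856528 -0.09790465] [ 0.66588187 -0.15355635] -9.947493983683307 0.3221597932457354
centre from -y side [ 0.4403031  -0.01533431] from plate width [ 0.36698264 -0.00255233] 0.1942294022587878
centre from +y [ 0.44355328 -0.01502143]
forceps end rel tcp [ 0.00961333  0.0589925  -0.00372826]
```

>>> {"op": "jog_arm", "data": {
  "series": [
    [0,0.033,-0.006,0,0.004,0,0.007],
    [0,0.033,-0.006,0,0,0,0],
    [0,0.033,-0.006,0,0,0,0],
    [0,0.033,-0.006,0,0,0,0],
    [0,0.033,-0.006,0,0,0,0],
    [0,0.015,-0.002,0,0,0,0],
    [0,0,0,0,0,0,0],
    [0,0,0,0,0,0,0]
  ]
}}

```text
time: 4.67
ee_pos: [0.4437, -0.0327, 0.1127]
ee_rot: [2.418, 1.999, -0.002]
ft_force: [0.1, -0.5, -0.7]
grip_width: 0.0178
```

```bash
python3 -c "
from h import *
go([.442,-.015,.017],-10.4)"
```

```text
shift [ 0.0174 -0.0052  0.0956]
turn [ 0.0023  0.0038 -0.0079]
pos [ 0.4437 -0.0327  0.1127] F [ 0.1 -0.5 -0.7]
```

>>> {"op": "jog_arm", "data": {
  "series": [
    [0,0.017,-0.005,0.02,0.002,0.004,-0.008],
    [0,0,0,0.02,0,0,0],
    [0,0,0,0.02,0,0,0],
    [0,0,0,0.012,0,0,0],
    [0,0,0,0,0,0,0],
    [0,0,0,0,0,0,0]
  ]
}}

```text
time: 5.17
ee_pos: [0.445, -0.0266, 0.0388]
ee_rot: [2.422, 1.994, 0.001]
ft_force: [0.8, -0.7, 0.4]
grip_width: 0.018
```

```bash
python3 -c "
from h import *
go([.442,-.015,.017],-10.4)"
```

```text
shift [ 0.0108 -0.0053  0.0218]
turn [ 0.004   0.0025 -0.0117]
pos [ 0.445  -0.0266  0.0388] F [ 0.8 -0.7  0.4]
```

>>> {"op": "jog_arm", "data": {
  "series": [
    [0,0.008,-0.004,0.0,0.004,0.002,-0.01],
    [0,0.004,-0.002,0,0,0,0],
    [0,0,0,0.012,0,0,0],
    [0,0,0,0.008,0,0,0],
    [0,0,0,0,0,0,0],
    [0,0,0,0,0,0,0]
  ]
}}

```text
time: 5.67
ee_pos: [0.4447, -0.0149, 0.0224]
ee_rot: [2.415, 2.002, 0.007]
ft_force: [-0.6, 0.4, -0.2]
grip_width: 0.0184
```

```bash
python3 -c "
from h import *
go([.442,-.015,.0165],-10.4)"
```

```text
shift [-0.0006 -0.0027  0.0059]
turn [ 0.0067 -0.0003 -0.0049]
pos [ 0.4447 -0.0149  0.0224] F [-0.6  0.4 -0.2]
```

>>> {"op": "jog_arm", "data": {
  "series": [
    [0,0,0,0.005,0.006,0,-0.004],
    [0,0,0,0.001,0,0,0],
    [0,0,0,0,0,0,0]
  ]
}}

```text
time: 5.92
ee_pos: [0.4458, -0.0147, 0.0173]
ee_rot: [2.413, 2.01, 0.003]
ft_force: [-0.4, 0.1, -0.6]
grip_width: 0.018
```

>>> {"op": "jog_arm", "data": {
  "series": [
    [0,0,0,0.0015,0,0,0],
    [0,0,0,0,0,0,0],
    [0.3,0,0,0,0,0,0],
    [0.45,0,0,0,0,0,0],
    [0.45,0,0,0,0,0,0],
    [0.45,0,0,0,0,0,0],
    [0.45,0,0,-0.02,0,0,0],
    [0.45,0,0,-0.03,0,0,0],
    [0.45,0,0,-0.04,0,0,0],
    [0.45,0,0,-0.04,0,0,0]
  ]
}}

```text
time: 6.75
ee_pos: [0.4383, -0.0147, 0.1416]
ee_rot: [-2.404, -2.004, 0.02]
ft_force: [1.1, 0.4, 0.0]
grip_width: 0.0389
```

>>> {"op": "jog_arm", "data": {
  "series": [
    [0.3,-0.01,-0.005,-0.04,0,0,0],
    [0,-0.01,0,-0.04,0,0,0],
    [0,0,0,-0.03,0,0,0],
    [0,0,0,0,0,0,0],
    [0,0,0,0,0,0,0],
    [0,0,0,0,0,0,0]
  ]
}}

```text
time: 7.25
ee_pos: [0.4348, -0.0339, 0.2659]
ee_rot: [2.412, 2.011, 0.002]
ft_force: [-0.5, 0.5, 0.5]
grip_width: 0.0069
```

Run:
```python
from h import *
c=robot.calibration("wrist");im=robot.get_image("wrist")[:,:,::-1];cv2.imwrite("pics/w3.png",im)
go([.5748,.0108,.1956],-10.4,-.436)
import json;json.dump({k:np.array(v).tolist() for k,v in c.items()},open("w3.json","w"))
s=robot.get_image("side")[:,:,::-1];cv2.imwrite("pics/s3.png",s)
```

```text
shift [0.0692 0.1301 0.0696]
turn [-0.4361 -0.      0.0008]
pos [ 0.4344 -0.0339  0.2652] F [ 0.   0.2 -0.1]
```

View pics/w3.png

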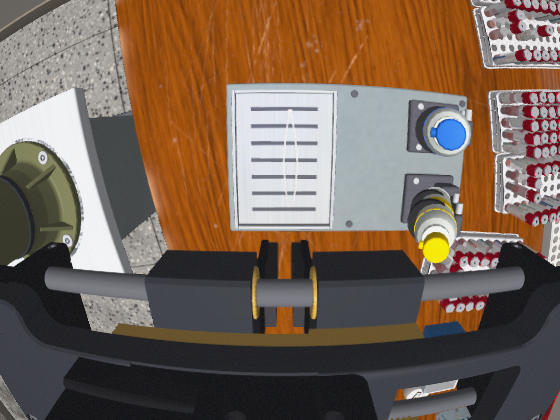

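The forceps lie flat in the tray: they span (291,110)–(291,195), inside walls at x 236–333 and y 92–226. The blue crown is at about (452,131), seen nearly end-on.

Run:
```python
from h import *
import json;c=json.load(open("w3.json"));im=cv2.imread("pics/w3.png")
y=np.radians(-10.4);u=np.array([np.cos(y),np.sin(y),0]);ax=-.4226*u+[0,0,.9063]
for lo in(60,150,200,225):
    m=cv2.inRange(cv2.cvtColor(im,cv2.COLOR_BGR2HSV)[100:165,420:480],(100,140,lo),(125,255,255))
    k,l,st,ce=cv2.connectedComponentsWithStats(m)
    if k<2: continue
    i=1+st[1:,4].argmax();p=ce[i]+[420,100];print(lo,p,st[i])
    for z in(.190,.201,.21):print("  ",plane(c,p,z,1).round(4))
o,d=ray(c,p,1);print("angle to axis deg",np.degrees(np.arccos(-d@ax)))
s=[plane(c,q,.2,1) for q in((440,131),(465,131),(452,119),(452,144))];print(np.linalg.norm(s[0]-s[1]),np.linalg.norm(s[2]-s[3]))
```

```text
60 [449.40914867 133.87801779] [ 11  19  35  32 787]
   [0.5753 0.0099 0.19  ]
   [0.5694 0.0114 0.201 ]
   [0.5646 0.0127 0.21  ]
150 [449.57860825 133.92654639] [ 11  19  35  32 776]
   [0.5755 0.0098 0.19  ]
   [0.5696 0.0114 0.201 ]
   [0.5647 0.0126 0.21  ]
200 [451.02873563 134.0933908 ] [ 17  19  29  31 696]
   [0.5768 0.0096 0.19  ]
   [0.5708 0.0111 0.201 ]
   [0.566  0.0124 0.21  ]
225 [451.17884914 134.08087092] [ 17  20  29  29 643]
   [0.5769 0.0096 0.19  ]
   [0.571  0.0111 0.201 ]
   [0.5661 0.0123 0.21  ]
angle to axis deg 4.63270774314333
0.022739260315296456 0.019173353222410924
```

>>> {"op": "jog_arm", "data": {
  "series": [
    [0,0.01,0.01,0,-0.1,0,0],
    [0,0.01,0.01,0,-0.11,0,0],
    [0,0.01,0.01,0,-0.11,0,0],
    [0,0,0,0,-0.1,0,0],
    [0,0,0,0,0,0,0],
    [0,0,0,0,0,0,0]
  ]
}}

```text
time: 7.85
ee_pos: [0.4821, -0.0062, 0.2428]
ee_rot: [2.198, 1.843, 0.299]
ft_force: [0.0, 0.2, 0.0]
grip_width: 0.0007
```

```bash
python3 -c "
from h import *
go([.5523,.0145,.2418],-10.4,-.436)"
```

```text
shift [0.0327 0.0616 0.0219]
turn [-0.1053  0.0055  0.0075]
pos [ 0.4821 -0.0062  0.2428] F [0.  0.2 0. ]
```

>>> {"op": "jog_arm", "data": {
  "series": [
    [0,0.01,0.01,-0.005,-0.06,0.003,0.004],
    [0,0.01,0.016,0.003,-0.045,0.002,0.003],
    [0,0.01,0.016,0.008,0,0,0],
    [0,0.003,0.01,0.005,0,0,0],
    [0,0,0,0,0,0,0],
    [0,0,0,0,0,0,0]
  ]
}}

```text
time: 8.35
ee_pos: [0.5457, 0.0139, 0.2489]
ee_rot: [2.15, 1.778, 0.377]
ft_force: [-0.9, -0.3, -0.7]
grip_width: 0.0001
```

```bash
python3 -c "
from h import *
go([.5544,.0141,.2373],-10.4,-.436)"
```

```text
shift [0.0018 0.003  0.0141]
turn [-0.0143  0.006  -0.006 ]
pos [0.5457 0.0139 0.2489] F [-0.9 -0.3 -0.7]
```

>>> {"op": "jog_arm", "data": {
  "series": [
    [0,0.002,0.003,0.006,-0.014,0.006,-0.006],
    [0,0,0,0.01,0,0,0],
    [0,0,0,0.01,0,0,0],
    [0,0,0,0.005,0,0,0],
    [0,0,0,0,0,0,0],
    [0,0,0,0,0,0,0]
  ]
}}

```text
time: 8.85
ee_pos: [0.5596, 0.0078, 0.2186]
ee_rot: [2.146, 1.773, 0.386]
ft_force: [-0.0, 0.1, -0.2]
grip_width: 0.0008
```

Run:
```python
from h import *
go([.571,.0111,.201],-10.4,-.436)
a=robot.get_image("scene")[140:225,230:340,::-1];b=robot.get_image("side")[135:220,250:360,::-1]
cv2.imwrite("pics/c4.png",np.hstack([cv2.resize(x,None,fx=3.6,fy=3.6,interpolation=cv2.INTER_CUBIC) for x in(a,b)]))
```

```text
shift [0.0055 0.0023 0.0204]
turn [-0.0062  0.0045 -0.0071]
pos [0.5596 0.0078 0.2186] F [-0.   0.1 -0.2]
```

View pics/c4.png

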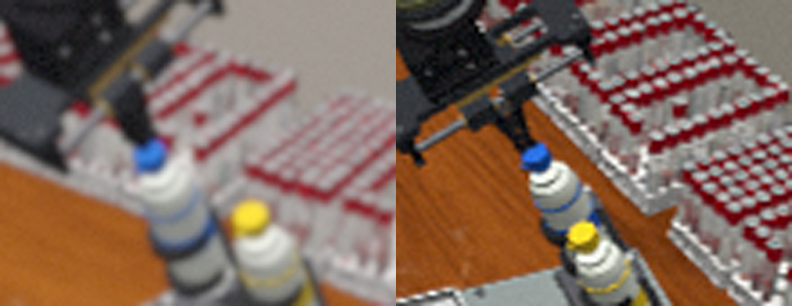

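The tip is just above the blue crown (scene crop (150,143), side crop (530,145)), slightly off to the side. I'll correct sideways and come down slowly.

>>> {"op": "jog_arm", "data": {
  "series": [
    [0,0.0055,0.0025,0,-0.006,0.0045,-0.007],
    [0,0,0,0.004,0,0,0],
    [0,0,0,0.003,0,0,0],
    [0,0,0,0,0,0,0],
    [0,0,0,0,0,0,0]
  ]
}}

```text
time: 9.37
ee_pos: [0.5672, 0.0141, 0.2151]
ee_rot: [2.131, 1.781, 0.399]
ft_force: [-0.6, -0.2, -0.4]
grip_width: 0.0009
```

```bash
python3 -c "
from h import *
go([.571,.0111,.201],-10.4,-.436)"
```

```text
shift [-0.0023 -0.0021  0.0145]
turn [ 0.0039 -0.0021  0.0022]
pos [0.5672 0.0141 0.2151] F [-0.6 -0.2 -0.4]
```

>>> {"op": "jog_arm", "data": {
  "series": [
    [0,-0.002,-0.002,0.003,0.004,-0.002,0.002],
    [0,0,0,0.003,0,0,0],
    [0,0,0,0.002,0,0,0],
    [0,0,0,0,0,0,0]
  ]
}}

```text
time: 9.7
ee_pos: [0.5684, 0.0116, 0.2062]
ee_rot: [2.136, 1.78, 0.394]
ft_force: [-0.5, 0.9, 1.0]
grip_width: 0.0008
```

```bash
python3 -c "
from h import *
go([.571,.0111,.201],-10.4,-.436)"
```

```text
shift [-0.      0.0002  0.0058]
turn [-0.0005  0.0001 -0.    ]
pos [0.5684 0.0116 0.2062] F [-0.5  0.9  1. ]
```

>>> {"op": "jog_arm", "data": {
  "series": [
    [0,0,0,0.002,0,0,0],
    [0,0,0,0.002,0,0,0],
    [0,0,0,0,0,0,0]
  ]
}}

```text
time: 9.95
ee_pos: [0.5702, 0.0112, 0.2027]
ee_rot: [2.136, 1.779, 0.394]
ft_force: [-4.9, -0.1, 3.7]
grip_width: 0.0007
```

```bash
python3 -c "
from h import *
go([.571,.0111,.201],-10.4,-.436)"
```

```text
shift [0.0001 0.     0.0019]
turn [-0.0006  0.0003 -0.0003]
pos [0.5702 0.0112 0.2027] F [-4.9 -0.1  3.7]
```

>>> {"op": "jog_arm", "data": {
  "series": [
    [0,0,0,0.002,0,0,0],
    [0,0,0,0.002,0,0,0]
  ]
}}

```text
time: 10.12
ee_pos: [0.5716, 0.0109, 0.1998]
ee_rot: [2.136, 1.779, 0.393]
ft_force: [-5.6, 1.3, 6.5]
grip_width: 0.0006
```

>>> {"op": "jog_arm", "data": {
  "series": [
    [0,0,0,0.0015,0,0,0],
    [0,0,0,0.0015,0,0,0]
  ]
}}

```text
time: 10.28
ee_pos: [0.5725, 0.0108, 0.198]
ee_rot: [2.137, 1.779, 0.392]
ft_force: [-13.3, 0.6, 16.9]
grip_width: 0.0004
```

>>> {"op": "jog_arm", "data": {
  "series": [
    [0,0,0,0.0,0,0,0]
  ]
}}

```text
time: 10.37
ee_pos: [0.5722, 0.0108, 0.1985]
ee_rot: [2.137, 1.779, 0.391]
ft_force: [-8.3, 0.9, 7.3]
grip_width: 0.0004
```

>>> {"op": "jog_arm", "data": {
  "series": [
    [0,0,0,0.0009,0,0,0],
    [0,0,0,0.0006,0,0,0]
  ]
}}

```text
time: 10.53
ee_pos: [0.5722, 0.0108, 0.1984]
ee_rot: [2.137, 1.779, 0.39]
ft_force: [-7.4, 0.8, 7.1]
grip_width: 0.0009
```

>>> {"op": "jog_arm", "data": {
  "series": [
    [0,0,0,0.0013,0,0,0],
    [0,0,0,0.001,0,0,0]
  ]
}}

```text
time: 10.7
ee_pos: [0.5724, 0.0108, 0.1981]
ee_rot: [2.137, 1.779, 0.389]
ft_force: [-10.0, 1.0, 10.8]
grip_width: 0.0004
```

>>> {"op": "jog_arm", "data": {
  "series": [
    [0,0,0,0.001,0,0,0],
    [0,0,0,0.001,0,0,0],
    [0,0,0,0.001,0,0,0]
  ]
}}

```text
time: 10.95
ee_pos: [0.5724, 0.0108, 0.1981]
ee_rot: [2.138, 1.779, 0.387]
ft_force: [-9.5, 0.4, 9.0]
grip_width: 0.0004
```

>>> {"op": "jog_arm", "data": {
  "series": [
    [0,0,0,0.001,0,0,0],
    [0,0,0,0.001,0,0,0],
    [0,0,0,0.001,0,0,0]
  ]
}}

```text
time: 11.2
ee_pos: [0.5724, 0.0108, 0.1981]
ee_rot: [2.138, 1.778, 0.385]
ft_force: [-9.2, 0.6, 9.4]
grip_width: 0.0006
```

>>> {"op": "jog_arm", "data": {
  "series": [
    [0,0,0,0.0013,0,0,0],
    [0,0,0,0.0012,0,0,0]
  ]
}}

```text
time: 11.37
ee_pos: [0.5725, 0.0108, 0.1981]
ee_rot: [2.138, 1.778, 0.383]
ft_force: [-10.5, 0.1, 10.8]
grip_width: 0.0008
```

>>> {"op": "jog_arm", "data": {
  "series": [
    [0,0,0,-0.004,0,0,0],
    [0,0,0,-0.008,0,0,0],
    [0,0,0,-0.015,0,0,0],
    [0,0,0,-0.025,0,0,0],
    [0,0,0,-0.03,0,0,0],
    [0,0,0,0,0,0,0],
    [0,0,0,0,0,0,0]
  ]
}}

```text
time: 11.95
ee_pos: [0.5376, 0.0179, 0.2758]
ee_rot: [2.138, 1.778, 0.385]
ft_force: [-0.1, -0.2, -0.8]
grip_width: 0.0003
```

Run:
```python
from h import *
s=robot.state();print(np.round(s["ee_pos"],3),np.round(s["ft_force"],1),s["time"])
a=robot.get_image("scene")[140:325,200:400,::-1];b=robot.get_image("side")[135:320,185:385,::-1]
w=robot.get_image("wrist")[:,:,::-1];cv2.imwrite("pics/w5.png",w)
cv2.imwrite("pics/c5.png",np.hstack([cv2.resize(x,None,fx=2,fy=2) for x in(a,b)]))
```

```text
[0.538 0.018 0.276] [-0.1 -0.2 -0.8] 11.95
```

View pics/c5.png

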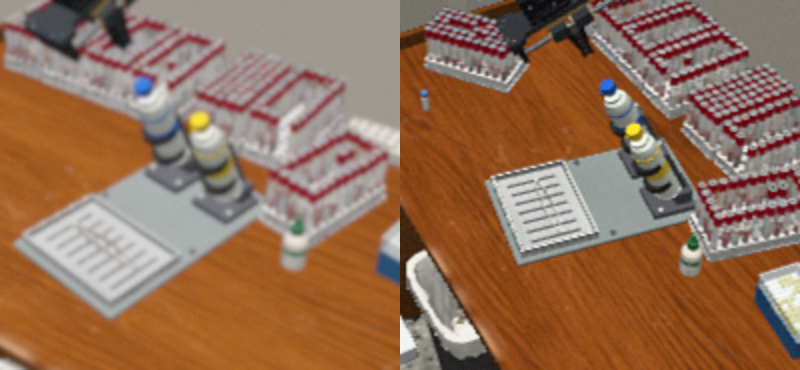

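View pics/w5.png

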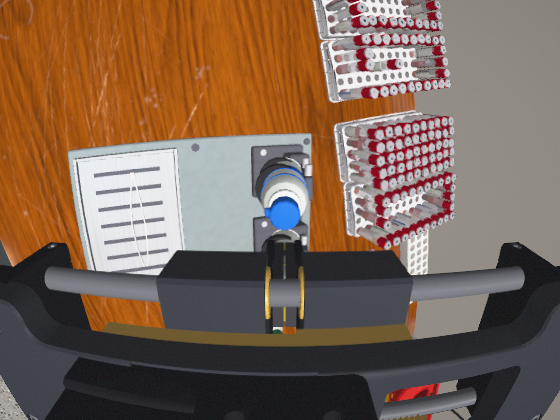

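The forceps are still inside the tray, both cans stand as before, and the vial and dropper haven't moved. The tool is clear, with no force on it.

```bash
python3 -c "
from rig import robot
print(robot.sign_off())"
```

```text
the job is handed in; nothing more can be done
None
```

The job is done and handed in at about 12 s of the 48 s allowed. No verdict was reported.

- **Forceps:** I laid them along the tray's long axis and let go before starting on the can. Wrist, scene and side pictures taken afterwards show them lying in the tray, inside the rim.
- **Blue cap:** I pressed it with shut fingers along the can's axis. The force rose as the spring data predict, to a brief peak of about 21 N at the stop (30 N would bend it). I then held it at the stop with about 12–14 N for about 0.7 s. I backed off about 80 mm along the axis and the force reading returned to about zero. The cap's spring-back was not measured separately; it looks up in the last pictures.
- **Left alone:** The tool never touched the yellow cap, and the vial and dropper look unmoved in the last pictures.

**Checks that disagreed:** My hand-read tray corners in the scene and side views were 1–2 cm off the wrist-camera estimate, so I used the wrist view. The force also had a sideways part during the press, probably friction. Just before the hold there was a short dip to about 10 N, roughly 0.4 mm off the deepest point, so the 0.7 s counts only the time after it.

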